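# Turn the low tin over to its refill side

## Robot

A 6-joint arm with a two-finger parallel gripper is mounted at the origin on a cart in front of the work surface, level with it; the furniture and walls round the work are solid. World frame = base frame: x ahead of the robot, y to its left, z up, the work surface at z = 0. Lengths are in mm, angles in rad, forces in N, time in s.
With the tool pointing down it reaches from about 300 to 775 mm from the base axis. Payload 14.6 kg.
Tool frame: the origin (TCP) lies on the front face of the gripper's body, between the roots of the fingers; the fingertips stand 97 mm ahead of it and the grasp point (between the pads) lies 78 mm ahead of it; z points along the fingers, y is the direction in which the jaws open and shut (so a half turn about z gives the same grasp; the last joint's range is limited). The gripper opens to 94 mm and grips with 3 to 60 N. Pads are 16 mm wide; open, the fingers measure 119 mm over their backs; the gripper's body (75 mm by 177 mm) begins 78 mm behind the grasp point.
Start: joints at [-1.379, 0.3, 1.521, -0, 1.321, -0.067], TCP at [140.75, -531.676, 302.646] pointing down, gripper open.
Joint ranges: [-3.03, 3.03], [-0.79, 2.21], [0.23, 2.52], [-1.04, 4.18], [0, 3.07], [-2.55, 2.55]. Speed limits (rad/s): [2.22, 2.22, 2.57, 3.14, 3.14, 3.14].

## Interface

Orientations are given as [roll, pitch, yaw] about the fixed x, y, z axes, in that order (R = Rz(yaw) Ry(pitch) Rx(roll)).
In Python, from cell import manip, camera, job gives the robot as it stands.
- The arm moves only by the tool send_rows, never from a script. Its argument "deltas" is a list that holds one entry, the list of rows, each a list of 6 numbers: the shift along the tool's x, y, z scaled (see below), then the turn, a rotation vector about the tool's x, y, z scaled (see below). In form: [[[x, y, z, rx, ry, rz], ...]]. A call has 1 to 10 rows; each row shifts and turns the pose as measured when the row begins, along the tool's axes as they then stand; what a row does not reach is not made up. The controller multiplies each number of a shift by 40 mm and each number of a turn by 0.1 rad. A row lasts 1/10 s, in which the tool goes at most 50 mm and 8.59 degrees, less where a joint would pass 70% of its speed; a pose out of reach is approached as far as the arm can. A call with a number of a shift or a turn outside -1 to 1 is refused whole. A call with a gripper value outside its range is refused whole. "jaw" is the opening, from 0 (shut) to 1 (fully open), set as the call begins (left out, the last holds). The fingers move at their own pace and stop on an object; "grip_force" is the grip in N (left out, the last holds). Time passes only in rows, so rows that do not move let the fingers close. It gives the time, the measured TCP pose, the force and the opening at its end, in the units of the state.
- manip.read_state(): the state, without advancing time (a new reading comes with each control period).
- camera(name): name is "side" or "top" or "wrist"; returns a dict with "frame" (420x560x3 uint8, red, green, blue), "camera_matrix" (3x3 intrinsics, pixels), "k1" (the pictures are not rectified: a ray, as slopes to the right and down, at radius r is drawn at 1 + k1 r^2 times it, then the intrinsics apply), "position" and "rotation" of the camera in the world; the wrist camera has in their place "mount" (4x4, takes a point from camera to tool coordinates, whose origin is the TCP and whose axes are the flange's). Camera axes: x right, y down, z forward; pixel columns grow to the right and rows downward; lengths in mm; the calibration is good to about 2 mm. A picture is of the moment at which its call begins: read the wrist's pose just before it. There is no depth.
- job.sign_off(): hands the job in, once; it reports no verdict.
The state is a dict: "clock": time; "joints": joint angles; "qd": joint speeds; "effort": joint torques, N m; "eef_pos": TCP position; "eef_rot": TCP orientation; "wrist_force": force on the tool from outside, world axes, zero at the start; "moment": the same for the moment, N m; "finger_gap": finger opening in mm.
Only numpy, scipy, OpenCV 4.12 (cv2) and the standard library are available. Lean on these libraries where they do the work, as an engineer would, in place of code of your own. Each camera call takes 0.05 s, during which the arm holds its last target. There are 200 camera calls.

## Task

The spare-parts tin with the yellow dot on its lid is running low: turn it over in its own sloped stand, so that it rests there lid down, on the same hinge edge as before, with the red refill dot underneath now facing up. Its lid is loose and there is something in it, so pinch the lid shut all the way and let go only when the tin is seated squarely. Leave the tin with the blue dot as it is.

Things in the scene. Friction and masses are not known exactly. Their poses are not given: they have to be found in the camera images.
- yellow_tin_centre (a point): Centre of the light grey metal tin with a yellow dot on lid and lip edge (red one underneath), 0.2 kg. Axes: x from lip edge to hinge edge (70 mm), y length (114 mm), z out of the lid (37 mm). At the start it leans on its hinge edge: z points 40 deg above level, x 50 deg below, both away and to the right; lip edge uppermost. Pinch lid and underside there, mid-length, gripper pointing along x. A half turn about x fits it in again, same centre.
- yellow_tin_lid (a joint): The hinged lid of the yellow-dot tin: 0 shut, grows to 1.92 rad as it opens. It has no catch and almost no friction: it falls open when the tin is turned over unless it is pinched or rests on something.
- yellow_stand_seat (a point): Point in the yellow tin's fixed wooden stand where the seated tin's centre belongs, either way up. Axes: z up, x level, the way the tin leans (yaw -0.7 to -1.05). Two V-shaped arms, 12 mm wide, at y = +-42 mm, 72 mm open between them for fingers. Long side of the V (58 mm, slopes 50 deg) carries the tin's face, short side (51 mm) its hinge edge. V's corner: 39 mm below this point, 55 mm above the worktop.
- blue_tin_centre (a point): Centre of a second tin, same size and pose, with a blue dot on lid and lip edge, in a like stand to the left or right of the first. To be left alone.
There are look-alikes about, which are no part of the job. What is shaped like the part that bears yellow_tin_centre but brown is not meant. What is shaped like the part that bears yellow_stand_seat but pink is not meant.

How it is judged (in metres and radians):
At the end, for the whole second after the job is handed in: The yellow-dot tin rests in its own stand lid down on its hinge edge (lid facing 40 degrees below the level, within 10), centre within 15 mm of the seat point, square to the stand within 10 degrees, lid shut (under 0.12 rad), at rest and released; the blue-dot tin is where it was (15 mm) (distance between yellow_tin_centre and yellow_stand_seat below 0.015 m and angle between yellow_tin_centre's own z axis and vertical between 2.08 and 2.46 rad and angle between yellow_tin_centre's own x axis and vertical above 2.25 rad and angle between the y axis of yellow_tin_centre and the y axis of yellow_stand_seat, either way round below 0.18 rad and value of joint yellow_tin_lid below 0.12 rad and linear speed of yellow_tin below 0.02 m/s); the robot touches nothing.
It fails at once if the yellow-dot tin's lid comes open (over 0.2 rad) (value of joint yellow_tin_lid above 0.2 rad).
It fails at once if the blue-dot tin is disturbed (moved over 15 mm) (distance of blue_tin_centre from where it was at the start of the episode above 0.015 m).
It also fails if it takes over 43 s, if anything falls off the work surface, if the arm or the gripper's body presses on something with over 40 N, if the wrist force passes 120 N, or if a joint passes its speed limit or range.

## Working session

There is one attempt and no reset: what is moved stays moved. The work goes in short steps, Python scripts to look and compute and a tool call to move; the robot and the scene stay as the last step left them, time stands still between calls to the robot, and variables do not carry over. Pictures are saved under pics/ and viewed, and the job is handed in when it is done.

Besides the shell and the picture viewer there is one more tool, called after "Request:" by a JSON object that holds its "api" and its "payload". send_rows: Moves the arm, as the interface text tells. Shifts and turns lie within -1 to 1; 1 stands for 40 mm of shift or 0.1 rad of turn. Its arguments: {"type":"object","properties":{"deltas":{"type":"array","items":{"type":"array","items":{"type":"array","items":{"type":"number"}}}},"jaw":{"type":"number"},"grip_force":{"type":"number"}},"required":["deltas"]}

```bash
ls; mkdir -p pics; python3 - <<'E'
from cell import manip, camera, job
import cv2
print(manip.read_state())
for n in ("side","top","wrist"):
    c=camera(n); cv2.imwrite(f"pics/{n}0.png",c["frame"][:,:,::-1])
    print(n,{k:v for k,v in c.items() if k!="frame"})
E
```

```text
pics
{'clock': 0.0, 'joints': array([-1.37860205e+00,  3.00483637e-01,  1.52156618e+00, -1.46197708e-05,
        1.32070934e+00, -6.65797219e-02]), 'qd': array([ 1.20443291e-03,  1.73592753e-03, -1.13618428e-05,  1.39956832e-03,
        7.53717877e-04, -1.08846200e-03]), 'effort': array([ 1.64841826e-03, -5.31810236e+01, -3.52738953e+01,  7.09558278e-02,
        2.43069429e-02, -8.50097626e-05]), 'eef_pos': array([ 140.72004674, -531.5416839 ,  302.08569437]), 'eef_rot': array([-3.14042780e+00, -6.34785024e-05,  2.58777584e-01]), 'wrist_force': array([ 0.73343199, -0.14377279,  0.53954394]), 'moment': array([-0.06197599, -0.02533719, -0.01516037]), 'finger_gap': 93.75541696619875}
side {'camera_matrix': array([[484.87679069,   0.        , 283.37389524],
       [  0.        , 484.87679069, 204.84991249],
       [  0.        ,   0.        ,   1.        ]]), 'k1': -0.02725056446586523, 'position': array([564.76673089, 390.52786706, 937.49071134]), 'rotation': array([-2.6534866 ,  0.00774616,  2.97534903])}
top {'camera_matrix': array([[460.90949519,   0.        , 272.69394911],
       [  0.        , 460.90949519, 214.01459606],
       [  0.        ,   0.        ,   1.        ]]), 'k1': 0.03635608908040219, 'position': array([ 410.87623579,  -63.27563377, 1107.36655395]), 'rotation': array([-3.03664098,  0.02299803, -1.60048541])}
wrist {'camera_matrix': array([[355.18250223,   0.        , 275.6036789 ],
       [  0.        , 355.18250223, 210.8487159 ],
       [  0.        ,   0.        ,   1.        ]]), 'k1': -0.09046345078140865, 'mount': array([[-5.67878002e-04, -9.73532258e-01, -2.28548945e-01,
         6.61642491e+01],
       [ 9.99999731e-01, -4.46855325e-04, -5.81274943e-04,
         3.49105548e-01],
       [ 4.63761595e-04, -2.28549213e-01,  9.73532250e-01,
        -8.09336639e+01],
       [ 0.00000000e+00,  0.00000000e+00,  0.00000000e+00,
         1.00000000e+00]])}
```

View pics/side0.png

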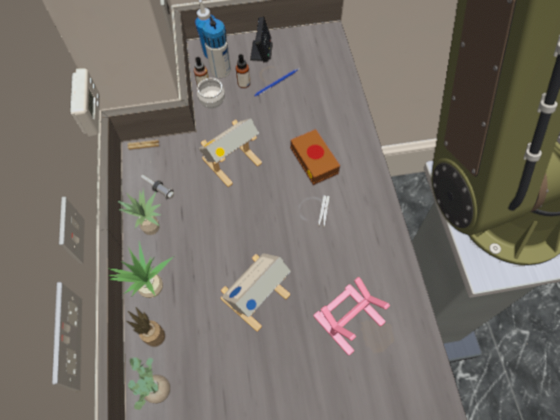

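View pics/top0.png

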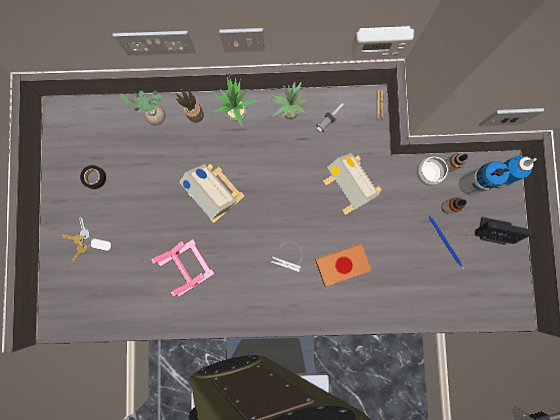

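View pics/wrist0.png

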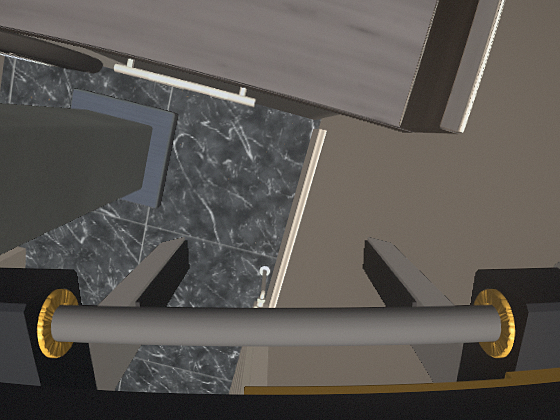

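```bash
python3 - <<'E'
import cv2
a=cv2.imread("pics/top0.png")[140:225,310:395]; b=cv2.imread("pics/side0.png")[105:195,185:275]
cv2.imwrite("pics/zt.png",cv2.resize(a,(595,595),interpolation=cv2.INTER_CUBIC))
cv2.imwrite("pics/zs.png",cv2.resize(b,(594,594),interpolation=cv2.INTER_CUBIC))
E
```

```text
(no output)
```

View pics/zt.png

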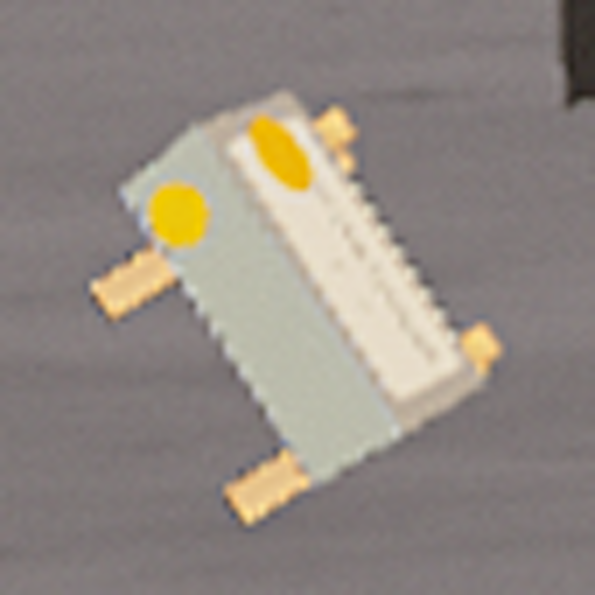

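View pics/zs.png

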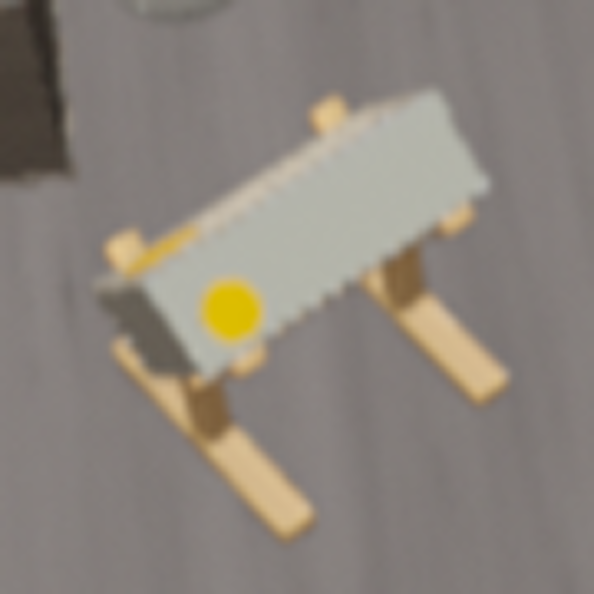

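```bash
cat > h.py <<'E'
import numpy as np
from scipy.spatial.transform import Rotation as R
from scipy.optimize import brentq
def ray(c,px):
    K=c["camera_matrix"]; d=np.array([(px[0]-K[0,2])/K[0,0],(px[1]-K[1,2])/K[1,1]])
    rd=np.linalg.norm(d)
    r=brentq(lambda r:r*(1+c["k1"]*r*r)-rd,0,1.5) if rd>1e-9 else 0
    s=d*(r/rd if rd>1e-9 else 1)
    return np.array([s[0],s[1],1.])
def wray(c,px,Tw=None):
    if Tw is None:
        return c["position"], R.from_euler("xyz",c["rotation"]).apply(ray(c,px))
    M=Tw@c["mount"]; return M[:3,3],M[:3,:3]@ray(c,px)
def tri(rs):
    A=0;b=0
    for p,d in rs:
        d=d/np.linalg.norm(d);P=np.eye(3)-np.outer(d,d);A=A+P;b=b+P@p
    x=np.linalg.solve(A,b)
    return x,[np.linalg.norm((np.eye(3)-np.outer(d,d)/(d@d))@(x-p)) for p,d in rs]
def pose(st):
    T=np.eye(4);T[:3,:3]=R.from_euler("xyz",st["eef_rot"]).as_matrix();T[:3,3]=st["eef_pos"];return T
E
python3 - <<'E'
from h import *
from cell import camera
s=camera("side");t=camera("top")
T=np.array([(122,190),(200,128),(402,432),(315,485)])/7+[310-.5+.07,140-.43]
S=np.array([(208,380),(140,285),(435,92),(488,185)])/6.6+[185-.43,105-.43]
P=[]
for a,b in zip(T,S):
    x,e=tri([wray(t,a),wray(s,b)]);P.append(x);print(x.round(1),np.round(e,1))
P=np.array(P)
y=(P[0]+P[1]-P[2]-P[3])/2; print("len",np.linalg.norm(y),y)
yaw=np.arctan2(y[1],y[0])-np.pi/2;print("yaw",yaw)
z=(P[1]+P[2]-P[0]-P[3])/2;print("z",np.linalg.norm(z),z, np.degrees(np.arcsin(z[2]/np.linalg.norm(z))), np.arctan2(z[1],z[0]))
h=np.array([np.cos(yaw),np.sin(yaw),0]);ex=np.cos(np.radians(50))*h-[0,0,np.sin(np.radians(50))]
m=P.mean(0);print("lip mid",m,"centre",m+35*ex)
E
```

```text
[ 617.3 -165.8  107.3] [0.3 0.3]
[ 632.  -188.4  129.8] [0.6 0.6]
[ 534.4 -244.5  132.3] [0.5 0.5]
[ 521.7 -220.9  111.9] [0.2 0.2]
len 111.49268286125661 [96.57167888 55.60474118 -3.55554895]
yaw -1.0483706107291186
z 34.37630320939406 [ 13.74391686 -23.11641043  21.41183179] 38.52573116689398 -1.0343920574865941
lip mid [ 576.37085737 -204.88071996  120.32276759] centre [ 587.59677755 -224.37736601   93.51121208]
```

```bash
cat >> h.py <<'E'
C0=np.array([587.6,-224.4,93.8]); YAW=-1.045
def axes(yaw=YAW):
    h=np.array([np.cos(yaw),np.sin(yaw),0]);u=np.array([0,0,1.]);a=np.radians(50)
    ex=np.cos(a)*h-np.sin(a)*u; ez=np.sin(a)*h+np.cos(a)*u
    return ex,np.cross(ez,ex),ez
def toolR(s,yaw=YAW):
    ex,ey,ez=axes(yaw); y=s*ez; return np.column_stack([np.cross(y,ex),y,ex])
def fkR(j):
    return (R.from_euler("ZYZYZ",[j[0],j[1]+j[2],j[3],j[4],j[5]])*R.from_euler("z",np.pi/2))
E
python3 - <<'E'
from h import *
from cell import manip
st=manip.read_state()
j=st["joints"];print((fkR(j).inv()*R.from_euler("xyz",st["eef_rot"])).as_rotvec())
for j1 in (-.1,-.25,-.4):
  for th in (1.5,1.8,2.1):
    for s in (1,-1):
      A=R.from_euler("ZY",[j1,th]).inv()*R.from_matrix(toolR(s))*R.from_euler("z",-np.pi/2)
      print(j1,th,s,A.as_euler("ZYZ").round(2))
E
```

```text
Traceback (most recent call last):
  File "h.py", line 30, in fkR
    return (R.from_euler("ZYZYZ",[j[0],j[1]+j[2],j[3],j[4],j[5]])*R.from_euler("z",np.pi/2))
            ~~~~~~~~~~~~^^^^^^^^^^^^^^^^^^^^^^^^^^^^^^^^^^^^^^^^^
  File "scipy/spatial/transform/_rotation.pyx", line 1413, in scipy.spatial.transform._rotation.Rotation.from_euler
ValueError: Expected axis specification to be a non-empty string of upto 3 characters, got ZYZYZ
```

```bash
sed -i 's/    return (R.from_euler("ZYZYZ".*/    return R.from_euler("ZY",[j[0],j[1]+j[2]])*R.from_euler("ZYZ",[j[3],j[4],j[5]])*R.from_euler("z",np.pi\/2)/' h.py
python3 - <<'E'
from h import *
from cell import manip
st=manip.read_state()
j=st["joints"];print((fkR(j).inv()*R.from_euler("xyz",st["eef_rot"])).as_rotvec())
for j1 in (-.1,-.25,-.4):
  for th in (1.5,1.8,2.1):
    for s in (1,-1):
      A=R.from_euler("ZY",[j1,th]).inv()*R.from_matrix(toolR(s))*R.from_euler("z",-np.pi/2)
      print(j1,th,s,A.as_euler("ZYZ").round(2))
E
```

```text
[2.20093041e-17 3.22367187e-16 5.54262180e-17]
-0.1 1.5 1 [-0.58  1.24  1.02]
-0.1 1.5 -1 [-0.58  1.24 -2.12]
-0.1 1.8 1 [-0.67  1.    1.22]
-0.1 1.8 -1 [-0.67  1.   -1.92]
-0.1 2.1 1 [-0.84  0.78  1.48]
-0.1 2.1 -1 [-0.84  0.78 -1.66]
-0.25 1.5 1 [-0.52  1.16  0.89]
-0.25 1.5 -1 [-0.52  1.16 -2.25]
-0.25 1.8 1 [-0.62  0.91  1.07]
-0.25 1.8 -1 [-0.62  0.91 -2.07]
-0.25 2.1 1 [-0.81  0.68  1.35]
-0.25 2.1 -1 [-0.81  0.68 -1.79]
-0.4 1.5 1 [-0.45  1.09  0.74]
-0.4 1.5 -1 [-0.45  1.09 -2.4 ]
-0.4 1.8 1 [-0.55  0.83  0.92]
-0.4 1.8 -1 [-0.55  0.83 -2.23]
-0.4 2.1 1 [-0.77  0.59  1.2 ]
-0.4 2.1 -1 [-0.77  0.59 -1.95]
```

```bash
cat >> h.py <<'E'
from scipy.linalg import logm,expm
def step(T,G,n):
    D=np.linalg.inv(T)@G
    rv=R.from_matrix(D[:3,:3]).as_rotvec()
    # n-th root of D
    L=np.real(logm(D))/n; E=expm(L)
    return np.r_[E[:3,3]/40,rv/n/.1]
def mk(p,Rm):
    T=np.eye(4);T[:3,:3]=Rm;T[:3,3]=p;return T
def plan(G,n):
    from cell import manip
    st=manip.read_state();T=pose(st);r=step(T,G,n)
    print("clk",round(st["clock"],2),"j",st["joints"].round(3),"gap",round(st["finger_gap"],1),"F",st["wrist_force"].round(1))
    D=np.linalg.inv(T)@G
    print("total shift tool",D[:3,3].round(2),"rv",R.from_matrix(D[:3,:3]).as_rotvec().round(4))
    print("row x",n,r.round(3))
    rr=r.round(2);E=mk(rr[:3]*40,R.from_rotvec(rr[3:]*.1).as_matrix());X=T
    for i in range(n):
        X=X@E
        if i%4==3 or i==n-1:print(i,X[:3,3].round(1))
def grasp(back,s=1,c=C0,yaw=YAW):
    ex,ey,ez=axes(yaw); return mk(c-ex*back,toolR(s,yaw))
E
python3 - <<'E'
from h import *
plan(grasp(188),22)
E
```

```text
clk 0.25 j [-1.379  0.3    1.521 -0.     1.321 -0.067] gap 94.0 F [-0.5  0.2 -0.1]
total shift tool [ 478.7  -299.18   64.74] rv [-0.6944  0.0931 -0.2561]
row x 22 [ 0.582 -0.287 -0.01  -0.316  0.042 -0.116]
3 [ 217.3 -461.6  302.3]
7 [ 290.6 -388.3  297.2]
11 [ 360.6 -312.5  286.7]
15 [ 427.7 -235.1  270.2]
19 [ 491.9 -156.8  247.7]
21 [ 523.  -117.6  234. ]
```

Request:
{"api": "send_rows", "payload": {"deltas": [[[0.58,-0.29,-0.01,-0.32,0.04,-0.12],[0.58,-0.29,-0.01,-0.32,0.04,-0.12],[0.58,-0.29,-0.01,-0.32,0.04,-0.12],[0.58,-0.29,-0.01,-0.32,0.04,-0.12],[0.58,-0.29,-0.01,-0.32,0.04,-0.12],[0.58,-0.29,-0.01,-0.32,0.04,-0.12],[0.58,-0.29,-0.01,-0.32,0.04,-0.12],[0.58,-0.29,-0.01,-0.32,0.04,-0.12],[0.58,-0.29,-0.01,-0.32,0.04,-0.12],[0.58,-0.29,-0.01,-0.32,0.04,-0.12]]], "jaw": 0.7, "grip_force": 50}}

```text
clock: 1.25
eef_pos: [330.4, -345.1, 291.3]
eef_rot: [2.809, -0.022, 0.383]
wrist_force: [0.4, -0.3, 0.2]
finger_gap: 66.0
```

```bash
python3 - <<'E'
from h import *
plan(grasp(188),12)
E
```

```text
clk 1.25 j [-0.852  0.036  1.88  -0.112  0.906  0.394] gap 66.0 F [ 0.4 -0.3  0.2]
total shift tool [ 265.26 -147.37   11.91] rv [-0.363   0.051  -0.1356]
row x 12 [ 0.571 -0.275 -0.012 -0.302  0.043 -0.113]
3 [ 398.8 -272.   278.8]
7 [ 464.6 -197.5  261.2]
11 [ 528.  -122.4  238.2]
```

Request:
{"api": "send_rows", "payload": {"deltas": [[[0.57,-0.28,-0.01,-0.3,0.04,-0.11],[0.57,-0.28,-0.01,-0.3,0.04,-0.11],[0.57,-0.28,-0.01,-0.3,0.04,-0.11],[0.57,-0.28,-0.01,-0.3,0.04,-0.11],[0.57,-0.28,-0.01,-0.3,0.04,-0.11],[0.57,-0.28,-0.01,-0.3,0.04,-0.11],[0.57,-0.28,-0.01,-0.3,0.04,-0.11],[0.57,-0.28,-0.01,-0.3,0.04,-0.11],[0.57,-0.28,-0.01,-0.3,0.04,-0.11],[0.57,-0.28,-0.01,-0.3,0.04,-0.11]]]}}

```text
clock: 2.25
eef_pos: [501.0, -147.2, 248.0]
eef_rot: [2.491, -0.01, 0.506]
wrist_force: [0.5, -0.5, 0.5]
finger_gap: 65.4
```

```bash
python3 - <<'E'
from h import *
plan(grasp(188),3)
E
```

```text
clk 2.25 j [-0.205  0.187  1.888 -0.735  0.744  1.336] gap 65.4 F [ 0.5 -0.5  0.5]
total shift tool [ 35.84 -15.41   1.57] rv [-0.047   0.0047 -0.0219]
row x 3 [ 0.3   -0.126  0.012 -0.157  0.016 -0.073]
2 [ 526.8 -119.5  237.7]
```

Request:
{"api": "send_rows", "payload": {"deltas": [[[0.3,-0.13,0.01,-0.16,0.02,-0.07],[0.3,-0.13,0.01,-0.16,0.02,-0.07],[0.3,-0.13,0.01,-0.16,0.02,-0.07],[0,0,0,0,0,0]]]}}

```text
clock: 2.65
eef_pos: [528.8, -115.4, 235.9]
eef_rot: [2.441, 0.0, 0.531]
wrist_force: [-0.7, -0.2, -0.1]
finger_gap: 65.6
```

```bash
python3 - <<'E'
from h import *
plan(grasp(188),1)
from cell import camera,manip
import cv2
T=pose(manip.read_state())
c=camera("wrist");cv2.imwrite("pics/w1.png",c["frame"][:,:,::-1])
# project predicted tin corners
ex,ey,ez=axes();M=np.linalg.inv(T@c["mount"]);K=c["camera_matrix"]
for a in(-35,35):
 for b in(57,-57):
  for d in(18.5,-18.5):
   p=M[:3,:3]@(C0+a*ex+b*ey+d*ez)+M[:3,3];s=p[:2]/p[2];s=s*(1+c["k1"]*(s@s));print(a,b,d,(K[0,0]*s+K[:2,2]).round(1))
E
```

```text
clk 2.65 j [-0.118  0.255  1.851 -0.842  0.76   1.471] gap 65.6 F [-0.7 -0.2 -0.1]
total shift tool [-3.82  3.48  0.37] rv [ 0.0027 -0.0034  0.0042]
row x 1 [-0.096  0.087  0.009  0.027 -0.034  0.042]
0 [ 526.9 -120.1  237.9]
-35 57 18.5 [309.7 148.8]
-35 57 -18.5 [253.1 148.6]
-35 -57 18.5 [305.6 307.6]
-35 -57 -18.5 [254.9 307.5]
35 57 18.5 [301.8 144.3]
35 57 -18.5 [258.1 144.1]
35 -57 18.5 [299.3 270.4]
35 -57 -18.5 [259.  270.4]
```

View pics/w1.png

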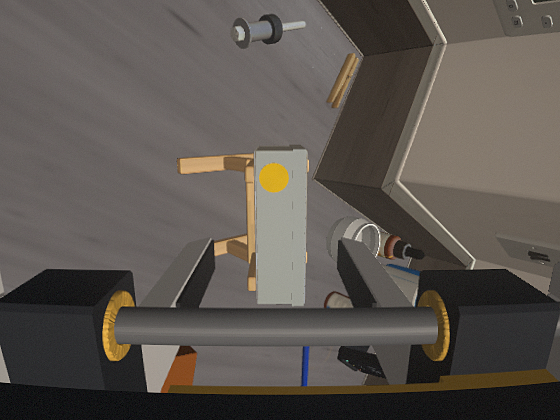

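```bash
python3 - <<'E'
import cv2
a=cv2.imread("pics/w1.png")[130:320,170:330]
cv2.imwrite("pics/w1z.png",cv2.resize(a,None,fx=3.15,fy=3.15,interpolation=cv2.INTER_CUBIC))
E
```

```text
(no output)
```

View pics/w1z.png

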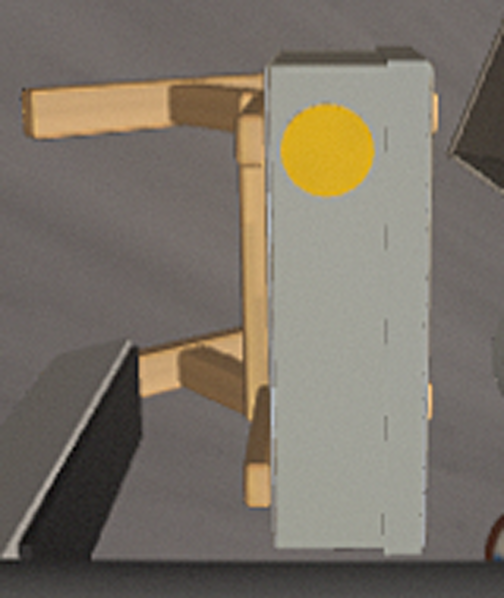

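```bash
python3 - <<'E'
import cv2,numpy as np
a=cv2.imread("pics/top0.png")[230:305,140:225]; b=cv2.imread("pics/side0.png")[270:360,305:395]
cv2.imwrite("pics/pk.png",np.hstack([cv2.resize(a,(400,400),interpolation=cv2.INTER_CUBIC),cv2.resize(b,(400,400),interpolation=cv2.INTER_CUBIC)]))
E
```

```text
(no output)
```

View pics/pk.png

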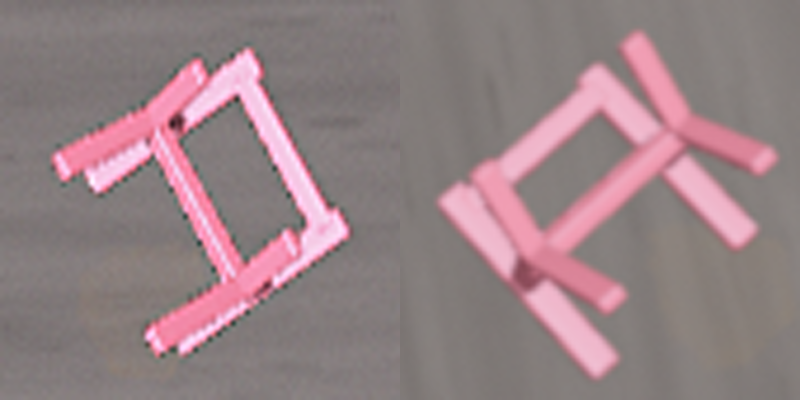

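Request:
{"api": "send_rows", "payload": {"deltas": [[[-0.1,0.09,0.1,0.03,-0.03,0.04],[0,0,0.3,0,0,0],[0,0,0.3,0,0,0],[0,0,0.3,0,0,0],[0,0,0,0,0,0]]]}}

```text
clock: 3.2
eef_pos: [539.0, -147.1, 205.7]
eef_rot: [2.445, -0.001, 0.522]
wrist_force: [0.0, 0.5, -0.1]
finger_gap: 65.7
```

```bash
python3 - <<'E'
from h import *
plan(grasp(90),5)
E
```

```text
clk 3.2 j [-0.18   0.327  1.836 -0.88   0.688  1.489] gap 65.7 F [ 0.   0.5 -0.1]
total shift tool [ 3.38 -1.97 54.4 ] rv [-0.002   0.0017 -0.0035]
row x 5 [ 0.017 -0.01   0.272 -0.004  0.003 -0.007]
3 [ 555.  -168.5  171.6]
4 [ 559.  -173.8  163. ]
```

Request:
{"api": "send_rows", "payload": {"deltas": [[[0.05,-0.03,0.25,-0.01,0.01,-0.02],[0.02,-0.01,0.28,0,0,-0.01],[0.02,-0.01,0.28,0,0,0],[0,0,0.28,0,0,0],[0,0,0.1,0,0,0],[0,0,0,0,0,0]]]}}

```text
clock: 3.8
eef_pos: [558.1, -172.9, 163.6]
eef_rot: [2.445, 0.001, 0.525]
wrist_force: [-0.5, 0.5, -0.6]
finger_gap: 65.5
```

```bash
python3 - <<'E'
from h import *
plan(grasp(90),1)
from cell import camera,manip
import cv2
for n in("wrist","top"):
  c=camera(n);cv2.imwrite(f"pics/{n}2.png",c["frame"][:,:,::-1])
E
```

```text
clk 3.8 j [-0.223  0.439  1.797 -0.953  0.616  1.545] gap 65.5 F [-0.5  0.5 -0.6]
total shift tool [-0.31  0.61  1.59] rv [-0.002   0.0016 -0.    ]
row x 1 [-0.008  0.015  0.04  -0.02   0.016 -0.   ]
0 [ 558.6 -174.5  162.9]
```

View pics/wrist2.png

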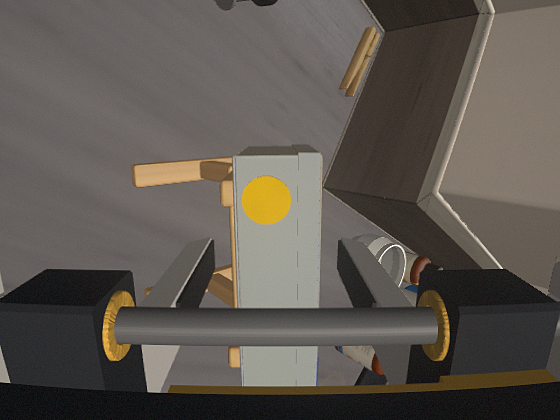

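View pics/top2.png

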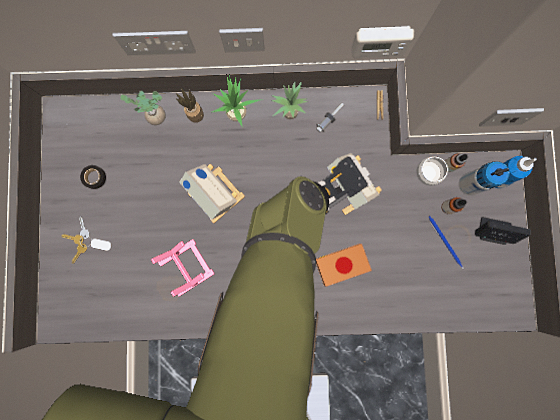

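Request:
{"api": "send_rows", "payload": {"deltas": [[[0,0.03,0.03,-0.02,0.02,0],[0,0,0,0,0,0]]], "jaw": 0.44}}

```text
clock: 4.1
eef_pos: [559.1, -173.9, 164.9]
eef_rot: [2.442, -0.002, 0.527]
wrist_force: [-0.7, -0.0, -0.6]
finger_gap: 53.1
```

Request:
{"api": "send_rows", "payload": {"deltas": [[[0,0,0,0,0,0],[0,0,0,0,0,0],[0,0,0,0,0,0],[0,0,0,0,0,0]]], "jaw": 0, "grip_force": 50}}

```text
clock: 4.5
eef_pos: [559.0, -173.5, 165.3]
eef_rot: [2.442, -0.002, 0.527]
wrist_force: [-0.1, -0.1, -2.0]
finger_gap: 35.6
```

```bash
python3 - <<'E'
from h import *
plan(grasp(90),1)
from cell import camera,manip
import cv2
print(pose(manip.read_state())[:3].tolist())
for n in("wrist",):
  c=camera(n);cv2.imwrite(f"pics/{n}3.png",c["frame"][:,:,::-1])
E
```

```text
clk 4.5 j [-0.224  0.437  1.797 -0.955  0.612  1.545] gap 35.6 F [-0.1 -0.1 -2. ]
total shift tool [-0.85 -1.21  2.27] rv [ 0.0016 -0.0028 -0.0005]
row x 1 [-0.021 -0.03   0.057  0.016 -0.028 -0.005]
0 [ 558.7 -174.4  162.7]
[[0.8642146796665519, 0.3835503206029315, 0.32561040986772466, 559.0266134734966], [0.503117337366145, -0.6619495939372532, -0.5556038876105049, -173.47430073836395], [0.00243562937243863, 0.6439812781841521, -0.7650373723275655, 165.26359098466452]]
```

View pics/wrist3.png

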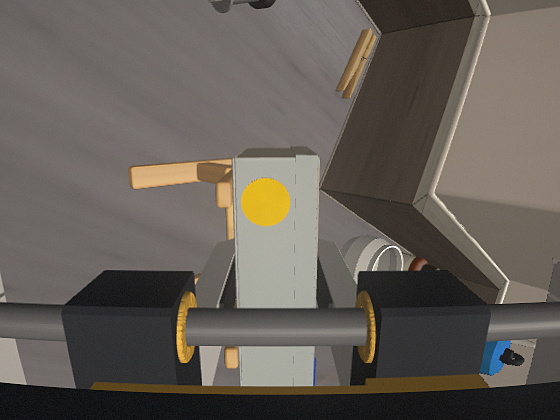

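Request:
{"api": "send_rows", "payload": {"deltas": [[[0,0.06,0,0,0,0],[0,0.04,-0.1,0,0,0],[0,0,-0.2,0,0,0],[0,0,-0.3,0,0,0],[0,0,-0.4,0,0,0],[0,0,-0.4,0,0,0],[0,0,-0.4,0,0,0],[0,0,-0.4,0,0,0],[0,0,-0.3,0,0,0],[0,0,0,0,0,0]]]}}

```text
clock: 5.55
eef_pos: [524.9, -115.8, 252.0]
eef_rot: [2.442, -0.005, 0.528]
wrist_force: [-0.2, -0.1, -1.6]
finger_gap: 35.6
```

```bash
cat >> h.py <<'E'
TG=np.array([[0.8642146796665519, 0.3835503206029315, 0.32561040986772466, 559.0266134734966], [0.503117337366145, -0.6619495939372532, -0.5556038876105049, -173.47430073836395], [0.00243562937243863, 0.6439812781841521, -0.7650373723275655, 165.26359098466452],[0,0,0,1]])
def ret(back,dz=0,flip=True,TG=TG):
    D=np.eye(4);D[:3,3]=[0,dz,-back]
    T=TG@D
    if flip: T=T.copy();T[:3,:3]=T[:3,:3]@np.diag([-1,-1,1.])
    return T
E
python3 - <<'E'
from h import *
plan(ret(100,flip=False),1)
from cell import camera,manip
import cv2
for n in("wrist","top","side"):
  c=camera(n);cv2.imwrite(f"pics/{n}4.png",c["frame"][:,:,::-1])
E
```

```text
clk 5.55 j [-0.12   0.223  1.847 -0.813  0.781  1.436] gap 35.6 F [-0.2 -0.1 -1.6]
total shift tool [ 0.26 -4.63  9.53] rv [ 0.0001 -0.0021 -0.001 ]
row x 1 [ 0.006 -0.116  0.238  0.001 -0.021 -0.01 ]
0 [ 526.5 -117.8  241.6]
```

View pics/wrist4.png

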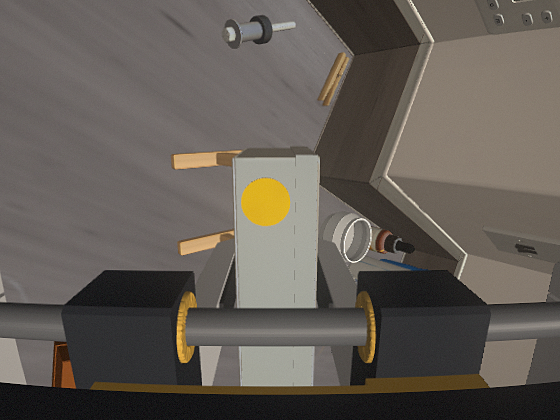

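View pics/side4.png

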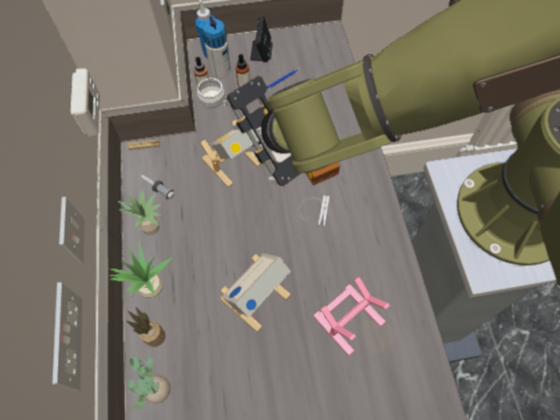

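Request:
{"api": "send_rows", "payload": {"deltas": [[[0,0,0,0,0,-0.4],[0,0,0,0,0,-0.7],[0,0,0,0,0,-1],[0,0,0,0,0,-1],[0,0,0,0,0,-1],[0,0,0,0,0,-1],[0,0,0,0,0,-1],[0,0,0,0,0,-1],[0,0,0,0,0,-1],[0,0,0,0,0,-1]]]}}

```text
clock: 6.7
eef_pos: [524.3, -120.6, 241.3]
eef_rot: [2.699, 0.548, 1.343]
wrist_force: [0.3, -1.0, -1.9]
finger_gap: 35.9
```

```bash
python3 - <<'E'
from h import *
plan(ret(110),20)
E
```

```text
clk 6.7 j [-0.129  0.242  1.849 -0.816  0.776  0.493] gap 35.9 F [ 0.3 -1.  -1.9]
total shift tool [  2.4    2.08 -11.13] rv [-0.0076 -0.0176 -2.1941]
row x 20 [-1.000e-03  5.000e-03 -1.400e-02 -4.000e-03 -9.000e-03 -1.097e+00]
3 [ 523.8 -119.7  242.5]
7 [ 523.3 -118.8  243.8]
11 [ 522.8 -117.9  245. ]
15 [ 522.3 -117.   246.2]
19 [ 521.8 -116.1  247.4]
```

Request:
{"api": "send_rows", "payload": {"deltas": [[[0,0,-0.05,0,0,-1],[0,0,-0.05,0,0,-1],[0,0,-0.05,0,0,-1],[0,0,-0.04,0,0,-1],[0,0,-0.03,0,0,-1],[0,0,-0.03,0,0,-1],[0,0,-0.03,0,0,-1],[0,0,-0.03,0,0,-1],[0,0,-0.03,0,0,-1],[0,0,-0.03,0,0,-1]]], "grip_force": 60}}

```text
clock: 7.7
eef_pos: [518.9, -116.2, 243.9]
eef_rot: [-2.803, 0.603, 2.617]
wrist_force: [0.3, -0.2, -1.1]
finger_gap: 35.7
```

```bash
python3 - <<'E'
from h import *
plan(ret(110),12)
from cell import camera,manip
import cv2
c=camera("wrist");cv2.imwrite("pics/wrist5.png",c["frame"][:,:,::-1])
E
```

```text
clk 7.7 j [-0.121  0.23   1.854 -0.802  0.8   -0.56 ] gap 35.7 F [ 0.3 -0.2 -1.1]
total shift tool [-4.64  3.96 -5.13] rv [ 0.0025 -0.033  -1.148 ]
row x 12 [-0.013  0.002 -0.011  0.002 -0.027 -0.957]
3 [ 519.7 -115.7  246. ]
7 [ 520.7 -114.8  247.8]
11 [ 521.6 -113.4  249.2]
```

View pics/wrist5.png

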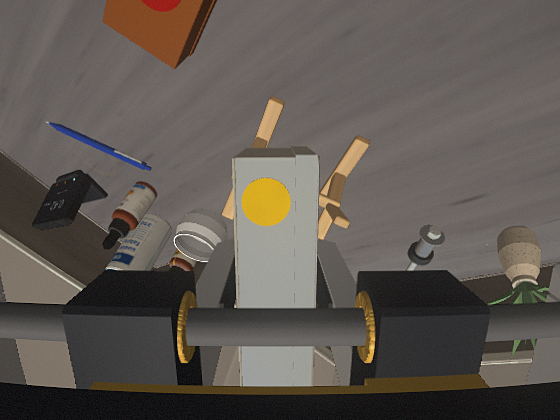

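Lid still shut, tin unmoved in the grip (edges at 233/319, dot at (266,202)). Continuing the turn.

Request:
{"api": "send_rows", "payload": {"deltas": [[[-0.01,0,-0.04,0,-0.03,-1],[-0.01,0,-0.04,0,-0.03,-1],[-0.01,0,-0.04,0,-0.03,-1],[-0.01,0,-0.04,0,-0.03,-1],[-0.01,0,-0.03,0,-0.03,-1],[-0.01,0,-0.03,0,-0.03,-1],[-0.01,0,-0.03,0,-0.03,-1],[-0.01,0,-0.03,0,-0.03,-1],[-0.01,0,-0.03,0,-0.03,-1],[-0.01,0,-0.03,0,-0.03,-1]]]}}

```text
clock: 8.75
eef_pos: [517.9, -111.7, 249.0]
eef_rot: [-2.453, 0.072, -2.716]
wrist_force: [-0.1, 0.7, -1.8]
finger_gap: 35.6
```

```bash
python3 - <<'E'
from h import *
plan(ret(110),2)
E
```

```text
clk 8.75 j [-0.112  0.216  1.861 -0.81   0.795 -1.576] gap 35.6 F [-0.1  0.7 -1.8]
total shift tool [-4.59 -2.17  1.72] rv [ 0.0074 -0.0114 -0.1225]
row x 2 [-0.056 -0.029  0.022  0.037 -0.057 -0.613]
1 [ 523.4 -112.2  249.6]
```

Request:
{"api": "send_rows", "payload": {"deltas": [[[-0.08,-0.04,0,0.04,-0.08,-0.65],[-0.06,-0.02,0,0.04,-0.05,-0.5],[0,0,0,0,0,0]]]}}

```text
clock: 9.05
eef_pos: [523.7, -111.9, 249.0]
eef_rot: [-2.443, 0.006, -2.619]
wrist_force: [0.2, -0.7, -3.0]
finger_gap: 35.7
```

```bash
python3 - <<'E'
from h import *
plan(ret(110),2)
from cell import camera,manip
import cv2
T=pose(manip.read_state())
c=camera("wrist");cv2.imwrite("pics/wrist6.png",c["frame"][:,:,::-1])
c=camera("side");cv2.imwrite("pics/side6.png",c["frame"][:,:,::-1])
E
```

```text
clk 9.05 j [-0.112  0.225  1.852 -0.818  0.784 -1.687] gap 35.7 F [ 0.2 -0.7 -3. ]
total shift tool [ 0.66 -0.41 -0.22] rv [ 0.0008 -0.0006 -0.0057]
row x 2 [ 0.008 -0.005 -0.003  0.004 -0.003 -0.029]
1 [ 523.3 -112.8  249.5]
```

View pics/wrist6.png

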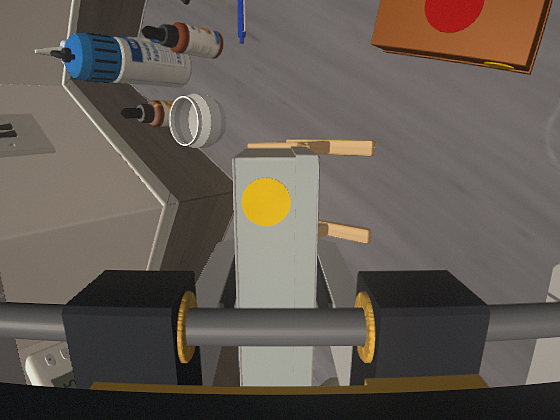

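View pics/side6.png

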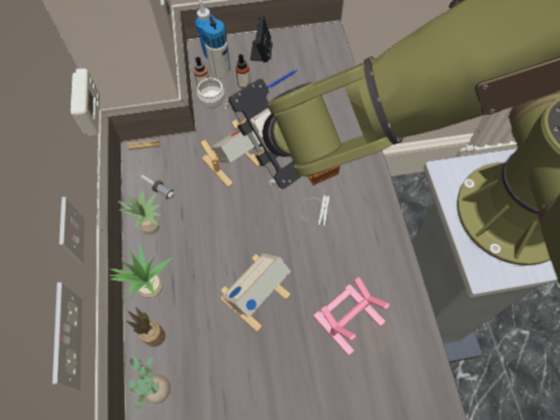

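```bash
python3 - <<'E'
from h import *
plan(ret(20,dz=3),5)
E
```

```text
clk 9.15 j [-0.112  0.225  1.852 -0.818  0.785 -1.685] gap 35.4 F [ 0.7  0.5 -1. ]
total shift tool [ 0.43 -3.58 89.89] rv [ 0.001  -0.0009 -0.0074]
row x 5 [ 0.002 -0.018  0.449  0.002 -0.002 -0.015]
3 [ 548.1 -153.9  195.9]
4 [ 554.2 -164.5  182.7]
```

Request:
{"api": "send_rows", "payload": {"deltas": [[[0.01,-0.06,0.25,0,0,-0.06],[0,-0.04,0.4,0,0,0],[0,-0.04,0.4,0,0,0],[0,-0.04,0.4,0,0,0],[0,-0.02,0.3,0,0,0],[0,0,0,0,0,0]]]}}

```text
clock: 9.75
eef_pos: [550.4, -161.2, 194.3]
eef_rot: [-2.445, 0.005, -2.621]
wrist_force: [-0.2, 0.4, -2.3]
finger_gap: 35.3
```

```bash
python3 - <<'E'
from h import *
plan(ret(20,dz=3),1)
from cell import camera,manip
import cv2
c=camera("wrist");cv2.imwrite("pics/wrist7.png",c["frame"][:,:,::-1])
E
```

```text
clk 9.75 j [-0.204  0.37   1.809 -0.892  0.661 -1.651] gap 35.3 F [-0.2  0.4 -2.3]
total shift tool [-1.23  4.2  11.88] rv [ 0.0035 -0.0028 -0.0069]
row x 1 [-0.031  0.105  0.297  0.035 -0.028 -0.069]
0 [ 553.6 -164.3  182.3]
```

View pics/wrist7.png

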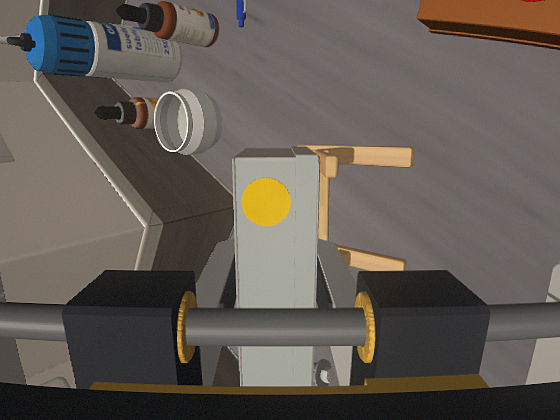

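Request:
{"api": "send_rows", "payload": {"deltas": [[[-0.03,0.05,0.2,0.04,-0.03,-0.07],[0,0.04,0.2,0,0,0],[0,0.02,0.15,0,0,0],[0,0,0.1,0,0,0],[0,0,0,0,0,0]]]}}

```text
clock: 10.3
eef_pos: [559.0, -172.0, 171.0]
eef_rot: [-2.44, 0.004, -2.613]
wrist_force: [-0.3, -0.6, -1.9]
finger_gap: 35.4
```

```bash
python3 - <<'E'
from h import *
plan(ret(0,dz=0),1)
E
```

```text
clk 10.3 j [-0.222  0.426  1.796 -0.946  0.618 -1.607] gap 35.4 F [-0.3 -0.6 -1.9]
total shift tool [0.71 2.71 5.25] rv [-0.002   0.0023  0.0005]
row x 1 [ 0.018  0.068  0.131 -0.02   0.023  0.005]
0 [ 558.9 -173.4  165.2]
```

Request:
{"api": "send_rows", "payload": {"deltas": [[[0.02,0.05,0.08,-0.02,0.02,0],[0,0.02,0.04,0,0,0],[0,0,0,0,0,0]]]}}

```text
clock: 10.6
eef_pos: [558.8, -173.2, 165.5]
eef_rot: [-2.442, 0.003, -2.614]
wrist_force: [-0.2, -0.2, -2.6]
finger_gap: 35.6
```

```bash
python3 - <<'E'
from h import *
plan(ret(0,dz=0),1)
E
```

```text
clk 10.6 j [-0.224  0.436  1.797 -0.956  0.612 -1.596] gap 35.6 F [-0.2 -0.2 -2.6]
total shift tool [-0.01 -0.14  0.4 ] rv [-0.0002  0.0006  0.0002]
row x 1 [-0.    -0.003  0.01  -0.002  0.006  0.002]
0 [ 559.  -173.4  165.2]
```

Request:
{"api": "send_rows", "payload": {"deltas": [[[0,0,0.03,0,0,0],[0,0,0,0,0,0]]]}}

```text
clock: 10.8
eef_pos: [559.1, -173.4, 165.3]
eef_rot: [-2.441, 0.003, -2.614]
wrist_force: [-3.5, 2.7, -0.3]
finger_gap: 35.7
```

Request:
{"api": "send_rows", "payload": {"deltas": [[[0,0.02,0.02,0,0,0],[0,0,0,0,0,0]]]}}

```text
clock: 11.0
eef_pos: [559.0, -173.2, 165.4]
eef_rot: [-2.44, 0.003, -2.614]
wrist_force: [-1.6, 1.7, -1.6]
finger_gap: 35.8
```

```bash
python3 - <<'E'
from h import *
plan(ret(0,dz=0),1)
from cell import camera,manip
import cv2
for n in("wrist","side","top"):
  c=camera(n);cv2.imwrite(f"pics/{n}8.png",c["frame"][:,:,::-1])
E
```

```text
clk 11.0 j [-0.224  0.437  1.798 -0.96   0.612 -1.591] gap 35.8 F [-1.6  1.7 -1.6]
total shift tool [ 0.14 -0.1   0.22] rv [-0.0022  0.0007 -0.0004]
row x 1 [ 0.004 -0.003  0.006 -0.022  0.007 -0.004]
0 [ 559.2 -173.4  165.1]
```

View pics/wrist8.png

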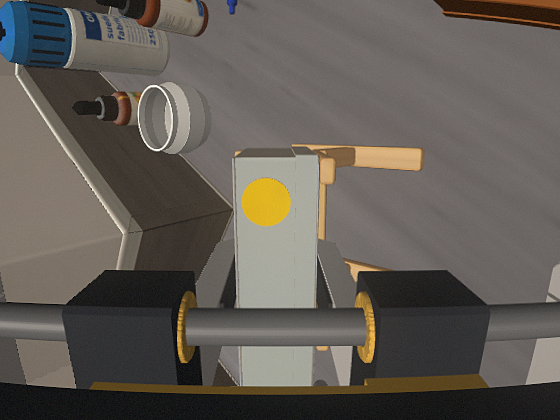

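Request:
{"api": "send_rows", "payload": {"deltas": [[[0,0.03,0.02,0,0,0],[0,0,0,0,0,0]]]}}

```text
clock: 11.35
eef_pos: [559.1, -173.0, 165.0]
eef_rot: [-2.438, 0.004, -2.614]
wrist_force: [-4.8, 1.5, 0.1]
finger_gap: 35.5
```

Request:
{"api": "send_rows", "payload": {"deltas": [[[0,0.03,0.02,0,0,0],[0,0,0,0,0,0]]]}}

```text
clock: 11.55
eef_pos: [559.1, -172.6, 164.8]
eef_rot: [-2.436, 0.004, -2.614]
wrist_force: [-4.6, 1.7, 0.3]
finger_gap: 35.7
```

```bash
python3 - <<'E'
from h import *
plan(ret(0,dz=0),1)
from cell import manip
F=manip.read_state()["wrist_force"]+[0,0,2];print("F along ex,ey,ez",[round(F@a,2) for a in axes()])
E
```

```text
clk 11.55 j [-0.222  0.438  1.799 -0.969  0.61  -1.581] gap 35.7 F [-4.6  1.7  0.3]
total shift tool [ 0.49 -0.84  0.1 ] rv [-0.0056  0.0015 -0.0013]
row x 1 [ 0.012 -0.021  0.003 -0.056  0.015 -0.013]
0 [ 559.1 -173.3  165.3]
F along ex,ey,ez [np.float64(-4.21), np.float64(-3.11), np.float64(-1.38)]
```

Request:
{"api": "send_rows", "payload": {"deltas": [[[0.01,0.03,0,-0.05,0,0],[0,0,0,0,0,0]]]}}

```text
clock: 11.75
eef_pos: [558.8, -172.3, 164.6]
eef_rot: [-2.44, 0.005, -2.614]
wrist_force: [-0.5, -2.1, -0.6]
finger_gap: 35.3
```

Request:
{"api": "send_rows", "payload": {"deltas": [[[0,0.03,0,-0.03,0,0],[0,0,0,0,0,0]]]}}

```text
clock: 11.95
eef_pos: [558.8, -172.4, 164.7]
eef_rot: [-2.441, 0.005, -2.614]
wrist_force: [0.4, -0.9, -0.6]
finger_gap: 35.6
```

```bash
python3 - <<'E'
from h import *
plan(ret(0,dz=0),1)
from cell import manip
F=manip.read_state()["wrist_force"]+[0,0,2];print("F along ex,ey,ez",[round(F@a,2) for a in axes()])
E
```

```text
clk 11.95 j [-0.223  0.437  1.799 -0.959  0.609 -1.59 ] gap 35.6 F [ 0.4 -0.9 -0.6]
total shift tool [ 0.37 -1.18  0.2 ] rv [-0.0008  0.0027 -0.0012]
row x 1 [ 0.009 -0.029  0.005 -0.008  0.027 -0.012]
0 [ 559.1 -173.6  165.1]
F along ex,ey,ez [np.float64(-0.49), np.float64(-0.14), np.float64(1.65)]
```

Request:
{"api": "send_rows", "payload": {"deltas": [[[0,0.01,0.02,0,0,0],[0,0,0,0,0,0]]]}}

```text
clock: 12.15
eef_pos: [558.9, -172.5, 164.5]
eef_rot: [-2.44, 0.006, -2.614]
wrist_force: [-3.3, -0.2, 1.6]
finger_gap: 35.5
```

Request:
{"api": "send_rows", "payload": {"deltas": [[[0,0,0,0,0,0],[0,0,0,0,0,0],[0,0,0,0,0,0]]], "jaw": 0.6}}

```text
clock: 12.45
eef_pos: [558.9, -172.2, 164.1]
eef_rot: [-2.441, 0.006, -2.614]
wrist_force: [-0.1, -1.0, 0.7]
finger_gap: 54.9
```

```bash
python3 - <<'E'
from h import *
plan(ret(0,dz=0),1)
from cell import camera,manip
import cv2
for n in("wrist",):
  c=camera(n);cv2.imwrite(f"pics/{n}9.png",c["frame"][:,:,::-1])
E
```

```text
clk 12.45 j [-0.222  0.438  1.799 -0.961  0.608 -1.587] gap 54.9 F [-0.1 -1.   0.7]
total shift tool [ 0.56 -1.68 -0.13] rv [-0.0007  0.0031 -0.002 ]
row x 1 [ 0.014 -0.042 -0.003 -0.007  0.031 -0.02 ]
0 [ 559.2 -173.4  165.1]
```

View pics/wrist9.png

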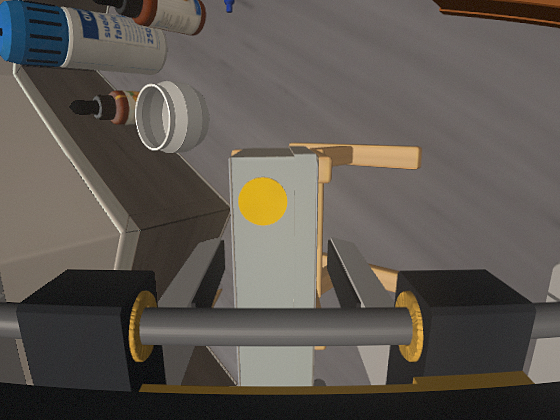

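Request:
{"api": "send_rows", "payload": {"deltas": [[[0,-0.01,-0.15,0,0,0],[0,-0.01,-0.3,0,0,0],[0,0,-0.4,0,0,0],[0,0,-0.4,0,0,0],[0,0,-0.5,0,0,0],[0,0,-0.6,0,0,0],[0,0,-0.6,0,0,0],[0,0,0,0,0,0]]]}}

```text
clock: 13.3
eef_pos: [517.1, -102.2, 261.9]
eef_rot: [-2.443, 0.008, -2.613]
wrist_force: [0.2, -0.1, -0.5]
finger_gap: 56.0
```

```bash
python3 - <<'E'
from h import *
plan(ret(110,dz=0),1)
from cell import camera,manip
import cv2
for n in("wrist","side","top"):
  c=camera(n);cv2.imwrite(f"pics/{n}10.png",c["frame"][:,:,::-1])
E
```

```text
clk 13.3 j [-0.094  0.191  1.86  -0.801  0.808 -1.702] gap 56.0 F [ 0.2 -0.1 -0.5]
total shift tool [-0.02 -0.98 17.19] rv [ 0.0007  0.0053 -0.0026]
row x 1 [-0.001 -0.025  0.43   0.007  0.053 -0.026]
0 [ 523.1 -112.3  249.3]
```

View pics/wrist10.png

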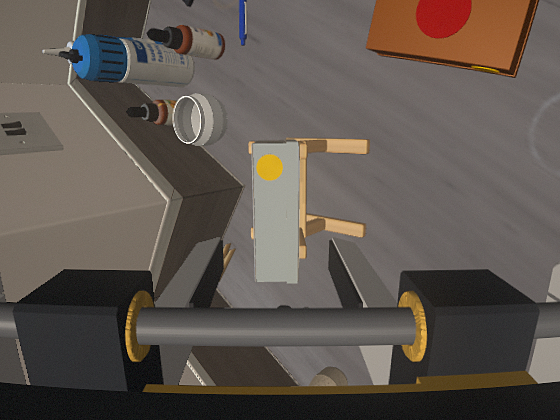

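View pics/side10.png

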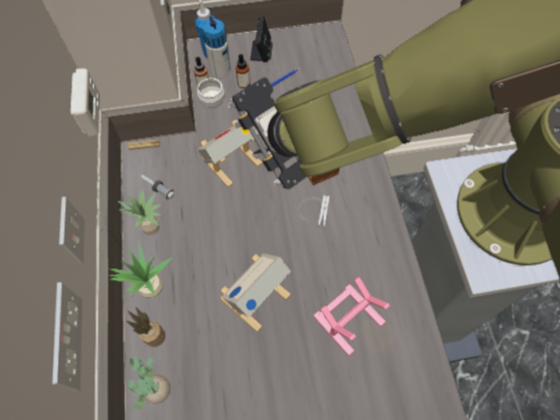

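Request:
{"api": "send_rows", "payload": {"deltas": [[[0.2,0,-0.4,0,0,0],[0.5,0,-0.6,0,0,0],[0.8,0,-0.3,0,0,0],[0.8,0,0,0,0,0],[0.8,0,0,0,0,0],[0.8,0,0,0,0,0],[0.6,0,0,0,0,0],[0.3,0,0,0,0,0],[0,0,0,0,0,0]]]}}

```text
clock: 14.35
eef_pos: [327.2, -176.1, 291.7]
eef_rot: [-2.453, -0.006, -2.619]
wrist_force: [-0.5, 0.6, 0.4]
finger_gap: 56.2
```

```bash
python3 - <<'E'
from cell import camera,manip
import cv2,numpy as np
print(manip.read_state()["clock"],manip.read_state()["joints"].round(2))
for n in("side","top"):
  c=camera(n);cv2.imwrite(f"pics/{n}11.png",c["frame"][:,:,::-1])
a=cv2.imread("pics/top11.png")[140:225,310:395]; b=cv2.imread("pics/side11.png")[105:195,185:275]
cv2.imwrite("pics/zt11.png",cv2.resize(a,(595,595),interpolation=cv2.INTER_CUBIC))
cv2.imwrite("pics/zs11.png",cv2.resize(b,(594,594),interpolation=cv2.INTER_CUBIC))
for n in("side","top"):
  f=[cv2.imread(f"pics/{n}{k}.png").astype(int) for k in(0,11)]
  for g in f:
    m=(g[:,:,0]>g[:,:,2]+50)&(g[:,:,0]>110)
    w=np.zeros_like(m)
    if n=="side": w[240:330,210:300]=1
    else: w[150:225,170:250]=1
    ys,xs=np.nonzero(m&w.astype(bool));print(n,"blue",len(xs),xs.mean(),ys.mean())
E
```

```text
14.35 [-0.42 -0.28  2.23 -0.62  0.71 -2.13]
side blue 134 244.30597014925374 299.0970149253731
side blue 133 244.33834586466165 299.187969924812
top blue 119 195.0252100840336 177.63025210084032
top blue 118 194.95762711864407 177.6271186440678
```

View pics/zt11.png

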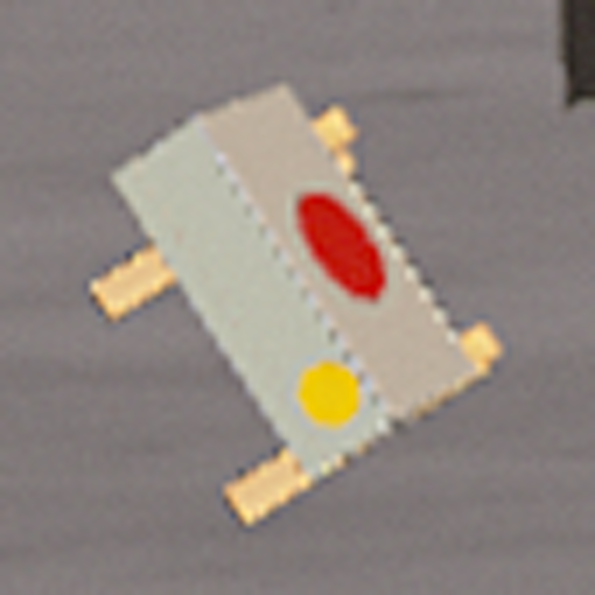

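View pics/zs11.png

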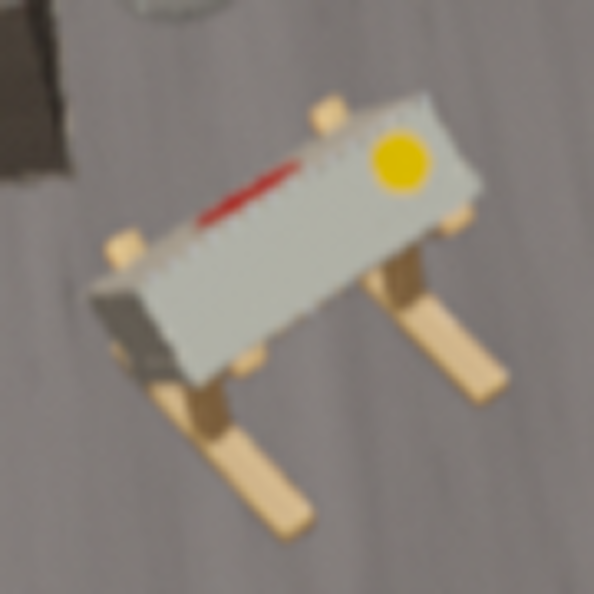

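```bash
python3 - <<'E'
from h import *
from cell import camera,job,manip
s=camera("side");t=camera("top")
T=np.array([(112,177),(197,120),(395,425),(312,478)])/7+[310-.43,140-.43]
S=np.array([(200,385),(135,288),(428,95),(483,185)])/6.6+[185-.43,105-.43]
P=np.array([tri([wray(t,a),wray(s,b)])[0] for a,b in zip(T,S)])
y=P[0]+P[1]-P[2]-P[3];z=P[1]+P[2]-P[0]-P[3]
print("yaw",np.arctan2(y[1],y[0])-np.pi/2,"y tilt",y[2]/np.linalg.norm(y),"elev",np.degrees(np.arcsin(z[2]/np.linalg.norm(z))))
print(P.mean(0)+35*axes()[0],"vs",C0, manip.read_state()["clock"])
job.sign_off()
E
```

```text
yaw -1.0466513465670504 y tilt -0.03152629370803738 elev 35.860343376945956
[ 589.90322013 -222.37239547   95.41937896] vs [ 587.6 -224.4   93.8] 14.55
the job is handed in; nothing more can be done
```

I turned the yellow-dot tin over in its own stand and handed the job in at about 14.6 s. I pinched lid and underside mid-length, lifted the tin clear, gave it a half turn, seated it in the stand and released it. I then moved the arm clear.

Last checks, from the top and side cameras after release:

- **Position:** the tin's centre is about 3.5 mm from where it started (the limit is 15 mm). Most of that is along the tin's length.
- **Angle:** its yaw is -1.047, against -1.048 at the start. The slope came out at about 36°, where 40° is nominal. Before the turn the same method gave 38.5°, so it probably reads low, and both are within the 10° allowed.
- **Lid:** the lid faces down and the red refill dot faces up. I saw no gap at the lid at any point, and the jaw gap held at 35.3–35.9 mm through the turn.
- **Blue-dot tin:** it moved less than 0.1 pixel in both views.

None of the checks failed.

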